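# Sort balls out of a tipping tray under a straight card

## Robot

A 7-joint arm with a two-finger parallel gripper is mounted at the origin on a cart in front of the work surface, level with it; the furniture and walls round the work are solid. World frame = base frame: x ahead of the robot, y to its left, z up, the work surface at z = 0. Lengths are in m, angles in rad, forces in N, time in s.
With the tool pointing down it reaches from about 0.425 to 0.875 m from the base axis. Payload 4.7 kg.
Tool frame: the origin (TCP) lies midway between the tips of the shut fingers; the grasp point (between the pads) lies 19 mm behind it; z points along the fingers, y is the line along which they close (so a half turn about z gives the same grasp; the last joint's range is limited). The gripper opens to 87 mm and grips with 3 to 60 N. Pads are 19 mm wide; open, the fingers measure 117 mm over their backs; the gripper's body (75 mm by 190 mm) begins 51 mm behind the grasp point.
Start: joints at [1.114, 0.321, -0.07, 1.45, 0.023, 1.371, -0.057], TCP at [0.295, -0.579, 0.185] pointing down, gripper open.
Joint ranges: [-2.86, 2.86], [-0.3, 2.09], [-1.38, 1.24], [0.06, 2.45], [-1.56, 4.7], [0.09, 2.05], [-2.69, 2.69]. Speed limits (rad/s): [2.57, 2.57, 3.14, 3.14, 3.14, 3.14, 3.14].

## Interface

Orientations are given as a rotation vector (axis times angle).
In Python, from bench import monitor, cams, workorder gives the robot as it stands.
- The arm moves only by the tool move_arm, never from a script. Its arguments are lists of equal length, an entry for each row: "slide": the shift along the tool's x, y, z in cm, a list of three; "roll": the turn about the tool's z in rad. In form: {"slide": [[dx, dy, dz], ...], "roll": [roll, ...]}. A call has 1 to 20 rows; each row is the pose to reach, as a shift and turn from the pose commanded when the call began, along the tool's axes at that moment; what a row does not reach only later rows make up. A row lasts 1/10 s, in which the tool goes at most 50 mm and 8.59 degrees, less where a joint would pass 70% of its speed; a pose out of reach is approached as far as the arm can. A call with a gripper value outside its range is refused whole. "gripper" is the finger opening in cm, from 0 to 8.7, set as the call begins (left out, the last holds). The fingers move at their own pace and stop on an object; "squeeze" is the grip in N (left out, the last holds). Time passes only in rows, so rows that repeat a pose let the fingers close. It gives the time, the measured TCP pose, the force, the opening and the grip force at its end, in the units of the state.
- monitor.get_state(): the state, without advancing time (a new reading comes with each control period).
- cams.get_image(name): name is "scene" or "top" or "wrist"; returns the picture (480x640x3 uint8, red, green, blue); there is no depth.
- cams.get_calibration(name): a dict with "mtx" (3x3 intrinsics, pixels), "R" (3x3) and "t" (3): a world point X has camera coordinates R X + t. Camera axes: x right, y down, z forward; pixel columns grow to the right and rows downward; lengths in m; the calibration is good to about 2 mm. A picture is of the moment at which its call begins: read the wrist's pose just before it. get_calibration takes no time and is no camera call; for the wrist camera it gives the pose at the moment of the call.
- workorder.close_job(): hands the job in; it is judged then, once.
The state is a dict: "time": time; "joint_positions": joint angles; "qd": joint speeds; "joint_torque": joint torques, N m; "position": TCP position; "tool_rot": TCP orientation; "ft_force": force on the tool from outside, world axes, zero at the start; "torque": the same for the moment, N m; "grip_width": opening from 0.0 (shut) to 1.0 (fully open); "grip_force": force on a finger pad.
Only numpy, scipy, OpenCV 4.12 (cv2) and the standard library are available. Lean on these libraries where they do the work, as an engineer would, in place of code of your own. Each camera call takes 0.05 s, during which the arm holds its last target. There are 200 camera calls.

## Task

Take the long blue card, lay it across the two low side walls at the open mouth of the aluminium tipping tray, and press it down so that the tray tips: the two small steel balls must roll out through the narrow gap under the card into the green pan, while the card holds the big red ball back in the tray. Then lift the card so that the tray swings back up, and stand the card upright on the bench clear of the sorter.

Things in the scene. Friction and masses are not known exactly. Their poses are not given: they have to be found in the camera images.
- long_card: blue sorting card standing on the bench, an upside-down T: foot 30 (x) x 140 (y) x 6 mm, upright plate 4 mm thick up to 63 mm, black grip at mid-length 12 mm thick (x), 40 mm long (y), 55 to 85 mm above the underside; about 80 g. Origin: centre of the underside, z up, y along its length; same turned half round. The orange card nearby is only 75 mm long, too short to span the tray.
- sorter: fixed grey stand with an aluminium tipping tray and, before the tray's mouth, a green pan. Origin on the bench under the tray's pivot, z up, x from the mouth to the tray's closed end. Pan: x -170 to -60 mm, 118 mm wide (y), floor 10 mm above the bench, front wall 52 mm high, sides 36 mm. Stand: x -175 to 60, y -73 to 73 mm; the tray's top is 125 mm above the bench.
- tray (a joint): tilt of the tray about its pivot, 75 mm above the bench at the sorter's x = 0. 0 at rest (floor slopes 0.07 rad down to the closed end), level at 0.07, stop at 0.35 rad (mouth down 16 degrees). A spring swings it back to 0: a card pressed down at card_rest starts it at about 3 N and meets the stop about 20 mm lower at 7 N.
- card_rest (a point): midway between the tops of the tray's two low side walls, 20 mm in from the mouth's edge, 22 mm above the tray floor (the gap left under a card lying there). x into the tray, y across the mouth, as the card lies. Tips with the tray. Low walls: 90 mm apart inside, 110 over; from 20 mm before this point to 44 behind it, where 46 mm walls begin.
- steel_ball_1: bare steel ball, 16 mm across, starts in the tray at its closed end; origin at its centre
- steel_ball_2: bare steel ball, 16 mm across, starts in the tray at its closed end; origin at its centre
- knob_ball: red plastic ball, 36 mm across, starts in the tray beside the steel balls and must stay in the tray; origin at its centre
- terminal_press: big fixed machine at the middle of the bench, only to be kept clear of: carry things round in front of it. Over the bench its lever reaches forward to world x = 0.48 m at y = -0.06 to 0 m, 0.22 to 0.28 m up; its head and guard to x = 0.56 m at y = -0.26 to 0.04 m, above 0.27 m; a sheet hangs at x = 0.59 m, y = 0.03 to 0.13 m, above 0.38 m.

How it is judged:
On the way:
1. the blue card lies across the tray's low side walls and the tray is tipped mouth down (distance between long_card and card_rest below 0.03 m and angle between the y axis of long_card and the y axis of card_rest, either way round below 0.3 rad and value of joint tray above 0.15 rad), for 0.1 s.
At the end, for the whole second after the job is handed in: Both steel balls lie in the green pan, the red ball is still inside the tray behind the card rest, the tray has swung back up (tilt below 0.06 rad), and the blue card stands on the bench, upright within 10 degrees, at rest, its middle more than 120 mm from the tray's pivot (x of steel_ball_1 in the frame of sorter between -0.17 and -0.06 m and y of steel_ball_1 in the frame of sorter between -0.06 and 0.06 m and z of steel_ball_1 in the frame of sorter between 0 and 0.045 m and x of steel_ball_2 in the frame of sorter between -0.17 and -0.06 m and y of steel_ball_2 in the frame of sorter between -0.06 and 0.06 m and z of steel_ball_2 in the frame of sorter between 0 and 0.045 m and x of knob_ball in the frame of card_rest between -0.005 and 0.1 m and y of knob_ball in the frame of card_rest between -0.045 and 0.045 m and z of knob_ball in the frame of card_rest between -0.03 and 0.03 m and value of joint tray below 0.06 rad and height (world z) of long_card below 0.008 m and angle between long_card's own z axis and vertical below 0.17 rad and horizontal distance between long_card and sorter above 0.12 m and linear speed of long_card below 0.03 m/s); the robot touches nothing.
It also fails if it takes over 54 s, if anything falls off the work surface, if the arm or the gripper's body presses on something with over 40 N, if the wrist force passes 120 N, or if a joint passes its speed limit or range.

## Working session

There is one attempt and no reset: what is moved stays moved. The work goes in short steps, Python scripts to look and compute and a tool call to move; the robot and the scene stay as the last step left them, time stands still between calls to the robot, and variables do not carry over. Pictures are saved under pics/ and viewed, at most 10 in all, crops included, and the job is handed in when it is done.

Besides the shell and the picture viewer there is one more tool, called as name([rows], argument=value, ...), one row to a line, values as JSON. move_arm: Moves the arm, as the interface text tells. Its arguments: {"type":"object","properties":{"slide":{"type":"array","items":{"type":"array","items":{"type":"number"}}},"roll":{"type":"array","items":{"type":"number"}},"gripper":{"type":"number"},"squeeze":{"type":"number"}},"required":["slide","roll"]}

```bash
mkdir -p pics; cat > h.py <<'E'
import numpy as np,cv2
from bench import monitor,cams,workorder
def shot(n,f):
    c=cams.get_calibration(n); im=cams.get_image(n); cv2.imwrite('pics/'+f+'.png',im[:,:,::-1]); 
    np.savez('pics/'+f,**{k:np.array(c[k]) for k in('mtx','R','t')}); return im,c
def load(f): return cv2.imread('pics/'+f+'.png')[:,:,::-1],dict(np.load('pics/'+f+'.npz'))
def ray(c,p):
    d=np.linalg.inv(c['mtx'])@[p[0],p[1],1]; R=np.array(c['R']); return -R.T@np.array(c['t']).ravel(),R.T@d
def onz(c,p,z):
    o,d=ray(c,p); return o+d*(z-o[2])/d[2]
def proj(c,X):
    q=c['mtx']@(np.array(c['R'])@X+np.array(c['t']).ravel()); return q[:2]/q[2]
def tri(c1,p1,c2,p2):
    o,d=ray(c1,p1);a,e=ray(c2,p2); d/=np.linalg.norm(d);e/=np.linalg.norm(e)
    s=np.linalg.lstsq(np.c_[d,-e],a-o,rcond=None)[0]; P,Q=o+d*s[0],a+e*s[1]; return (P+Q)/2,np.linalg.norm(P-Q)
E
python3 - <<'E'
from h import *
for n in('scene','top','wrist'):
    im,c=shot(n,n+'0'); o,d=ray(c,(320,240)); print(n,o,d)
print(monitor.get_state())
E
```

```text
scene [0.18475298 0.41121739 0.66326256] [ 0.43926445 -0.65803893 -0.61200976]
top [ 0.52398799 -0.23342307  1.19062126] [ 0.04163557  0.00679264 -0.99915333]
wrist [ 0.364275   -0.54317169  0.38438109] [-0.24563637 -0.13419512 -0.96009837]
{'time': 0.15, 'joint_positions': array([ 1.11412561,  0.32164517, -0.07007848,  1.45142489,  0.02261221,
        1.37075506, -0.05689813]), 'qd': array([ 2.98471222e-04, -4.41695915e-03, -1.66233875e-03, -4.99826652e-03,
       -1.57263839e-04,  4.57901166e-05, -5.34190148e-04]), 'joint_torque': array([ 7.82154211e-05, -4.91795683e+01, -4.05019289e-01, -3.12878716e+01,
       -6.41447282e-02,  4.04344196e-02,  1.52350094e-04]), 'position': array([ 0.29455763, -0.57889946,  0.18420252]), 'tool_rot': array([-3.05361143e+00, -7.32389024e-01,  6.80187965e-04]), 'ft_force': array([-0.84030616, -0.45008016, -0.22254158]), 'torque': array([-0.00991438, -0.00935176, -0.00483078]), 'grip_force': 0.0, 'grip_width': 1.0011891102703252}
```

View pics/top0.png

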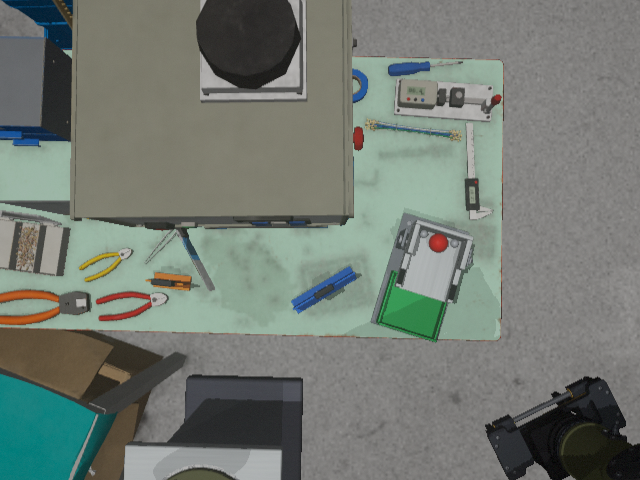

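View pics/scene0.png

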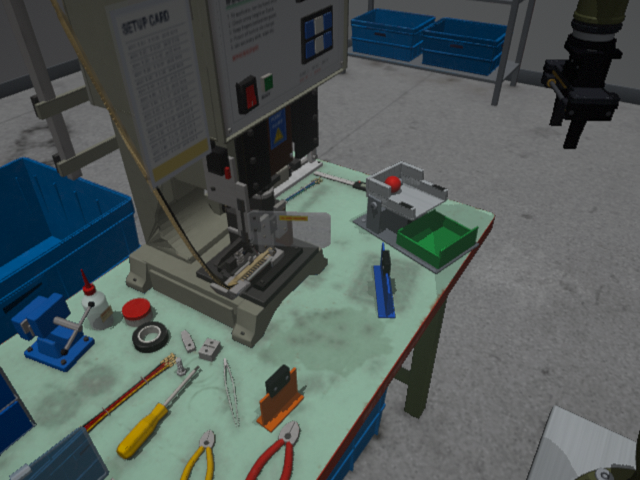

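The top view shows the blue card at about (326,289), the tray with the red ball at (438,243), and the pan at (412,305). In the scene view the card is at (384,285), the tray at (405,190) and the pan at (437,240). I'll enlarge these areas to pick out features.

```bash
python3 - <<'E'
from h import *
t,c=load('top0'); s,c2=load('scene0')
a=cv2.resize(t[200:350,280:480],(800,600),interpolation=cv2.INTER_CUBIC)
b=cv2.resize(s[150:330,340:500],(711,800),interpolation=cv2.INTER_CUBIC)[:,:,::-1]
cv2.imwrite('pics/a.png',a[:,:,::-1]); b=cv2.resize(s[150:285,350:500],(667,600),interpolation=cv2.INTER_CUBIC);cv2.imwrite('pics/b.png',b[:,:,::-1])
def blob(m,nm):
    n,l,st,ce=cv2.connectedComponentsWithStats(m.astype(np.uint8))
    i=1+st[1:,4].argmax(); r=cv2.minAreaRect(np.argwhere(l==i)[:,::-1].astype(np.float32)); print(nm,st[i],ce[i],r); return ce[i],r
for im,cc,n,roi in((t,c,'top',(250,345,280,375)),(s,c2,'scene',(225,330,360,410))):
    h=cv2.cvtColor(im,cv2.COLOR_RGB2HSV); m=np.zeros(h.shape[:2],bool); y0,y1,x0,x1=roi; m[y0:y1,x0:x1]=1
    blob((abs(h[...,0].astype(int)-115)<10)&(h[...,1]>130)&(h[...,2]>60)&m,n+' blue')
    blob((h[...,2]<70)&m,n+' dark')
    m[:]=0;m[150:350,350:480]=1
    blob((abs(h[...,0].astype(int)-65)<15)&(h[...,1]>150)&m,n+' green')
    blob(((h[...,0]<8)|(h[...,0]>172))&(h[...,1]>150)&(np.arange(480)[:,None]<262)&(h[...,2]>90)&m,n+' red')
E
```

```text
top blue [292 267  64  46 827] [323.37363966 289.07980653] ((323.0146789550781, 289.691162109375), (14.234382629394531, 71.34341430664062), 59.03623962402344)
top dark [314 284  20  15 124] [323.72580645 291.08064516] ((323.6911926269531, 290.9853210449219), (6.173949718475342, 20.40833282470703), 59.03623962402344)
top green [ 379  283   63   59 1990] [411.26281407 312.33065327] ((413.70379638671875, 312.8463134765625), (58.802371978759766, 42.66239929199219), 19.290042877197266)
top red [430 234  18  18 247] [438.05263158 242.37246964] ((438.5, 242.5), (17.0, 17.0), 90.0)
scene blue [374 265  21  53 753] [383.41699867 293.8247012 ] ((383.8041076660156, 291.30926513671875), (53.10673904418945, 16.310895919799805), 84.47245788574219)
scene dark [366 225  44  27 431] [394.30858469 232.70765661] ((387.5, 238.0), (26.0, 43.0), 90.0)
scene green [ 398  217   79   51 1610] [433.89440994 240.59937888] ((433.9737243652344, 233.88851928710938), (65.2679672241211, 54.25501251220703), 31.759479522705078)
scene red [385 176  16  13 132] [392.78030303 181.5530303 ] ((392.75006103515625, 181.75001525878906), (13.435027122497559, 11.31370735168457), 45.0)
```

View pics/a.png

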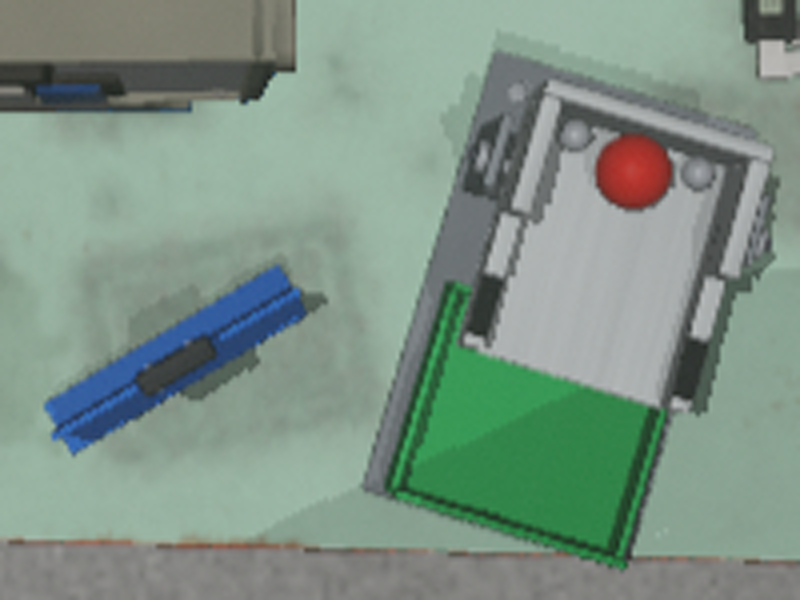

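View pics/b.png

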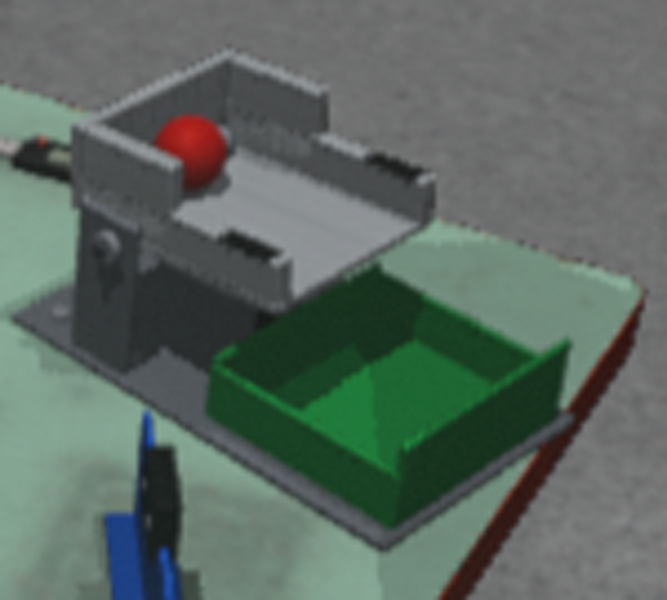

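The enlarged top view gives the black rest patches on the low walls at crop (486,308) and (690,371), the card grip at (176,366), and the foot corners at (45,400), (75,455), (280,265) and (307,318). The enlarged scene view shows the patches at (250,247) and (397,166), and the grip around (164,500). Next I triangulate these points.

```bash
python3 - <<'E'
from h import *
_,ct=load('top0');_,cs=load('scene0')
A=lambda x,y:(279.5+(x+.5)/4+.0,199.5+(y+.5)/4); B=lambda x,y:(349.5+x*150/667,149.5+y*135/600)
L,e1=tri(ct,A(486,308),cs,B(250,247)); R,e2=tri(ct,A(690,371),cs,B(397,166)); print('patches',L,e1,R,e2,np.linalg.norm(L-R))
m=(L+R)/2; y=L-R; print('rest',m,'yaw x axis',np.arctan2(-y[0],y[1]))
for z in(.122,.118,.115):
  l,r=onz(ct,A(486,308),z),onz(ct,A(690,371),z);print(z,(l+r)/2,np.linalg.norm(l-r),np.arctan2(-(l-r)[0],(l-r)[1]))
P=[onz(ct,A(*p),.006) for p in((45,400),(75,455),(280,265),(307,318))]
print('foot',np.mean(P,0)); d=P[2]+P[3]-P[0]-P[1]; print('card len',np.linalg.norm(d)/2,'yaw of y', np.arctan2(-(-d)[0],(-d)[1]),np.linalg.norm(P[0]-P[1]))
print('grip top',onz(ct,A(176,366),.085)); print(tri(ct,A(176,366),cs,B(164,470)),tri(ct,A(176,366),cs,B(164,460)))
pf=[onz(ct,A(*p),.052) for p in((392,492),(622,563))]; print('pan front',pf,np.linalg.norm(pf[0]-pf[1]),np.arctan2(-(pf[0]-pf[1])[0],(pf[0]-pf[1])[1]))
print('red',tri(ct,(438.5,242.5),cs,(392.8,181.8)))
s=monitor.get_state()
from scipy.spatial.transform import Rotation as Ro
T=Ro.from_rotvec(s['tool_rot']).as_matrix();print(T); c=cams.get_calibration('wrist'); Rc=np.array(c['R']);o=-Rc.T@np.array(c['t']).ravel()
print('cam in tool',T.T@(o-s['position']), T.T@Rc.T)
E
```

```text
patches [ 0.50636353 -0.37905937  0.10101686] 0.003361289199322101 [ 0.47889124 -0.47504737  0.10177552] 0.0016800859169448902 0.09984486818414437
rest [ 0.49262739 -0.42705337  0.10139619] yaw x axis -0.2787537227636167
0.122 [ 0.49209044 -0.42393179  0.122     ] 0.09752874470037104 -0.2724165982318051
0.118 [ 0.49197104 -0.42464489  0.118     ] 0.09789380853873758 -0.2724165982318059
0.115 [ 0.49188149 -0.42517972  0.115     ] 0.09816760641751243 -0.2724165982318051
foot [ 0.47275776 -0.23592321  0.006     ]
card len 0.13749431633093168 yaw of y 0.5532840353994152 0.03176233928816902
grip top [ 0.47304389 -0.23542861  0.085     ]
(array([ 0.4739495 , -0.23503146,  0.08724121]), np.float64(0.0017853246957958218)) (array([ 0.47424485, -0.23499123,  0.09228333]), np.float64(0.001925753246094224))
pan front [array([ 0.41324309, -0.34239723,  0.052     ]), array([ 0.38207027, -0.45489799,  0.052     ])] 0.11673973532500147 -0.27030809887785234
red (array([ 0.57119887, -0.44910327,  0.09745426]), np.float64(0.0008173261937149419))
[[ 8.91208332e-01  4.53593604e-01 -7.43067171e-04]
 [ 4.53594201e-01 -8.91207474e-01  1.24068379e-03]
 [-9.94607849e-05 -1.44275869e-03 -9.99998954e-01]]
cam in tool [ 0.07832137 -0.00046965 -0.20033082] [[ 1.04559439e-03 -9.58198621e-01 -2.86101920e-01]
 [ 9.99999452e-01  9.87116597e-04  3.48617230e-04]
 [-5.16285950e-05 -2.86102128e-01  9.58199128e-01]]
```

Checks hold up. The patches are 100 mm apart, as expected for wall centres, and the rest height is 0.101 m, matching 125−46+22 mm. The grip top is at about 0.087 m and the card length at 137 mm. I'll move to a hover beside the card.

move_arm([
  [1.5, -1.2, 0],
  [4.5, -3.6, 0],
  [7.5, -6, 0],
  [10.5, -8.4, 0.5],
  [13.5, -10.8, 1],
  [16.5, -13.2, 2],
  [19.5, -15.6, 3],
  [22.5, -18, 4],
  [25, -20, 5],
  [26.5, -21, 6],
  [27.2, -21.6, 6.5],
  [27.4, -21.8, 6.5],
  [27.4, -21.8, 6.5],
  [27.4, -21.8, 6.5],
], roll=[-0.1, -0.24, -0.38, -0.52, -0.66, -0.8, -0.94, -1.08, -1.22, -1.36, -1.5, -1.6, -1.65, -1.65], gripper=6)

```text
time: 1.55
position: [0.4399, -0.2605, 0.1198]
tool_rot: [-1.534, -2.741, 0.0]
ft_force: [-0.5, 0.0, 0.1]
grip_width: 0.693
grip_force: 0.0
```

```bash
python3 - <<'E'
from h import *
s=monitor.get_state();print(s['position'],s['tool_rot'],s['joint_positions'],s['ft_force'])
im,c=shot('wrist','w1')
E
```

```text
[ 0.4399429  -0.26048838  0.11979559] [-1.53390888e+00 -2.74111232e+00  1.97412801e-04] [ 0.8921786   0.09333341 -0.42957739  1.86315478  0.04186203  1.1943297
  0.99927227] [-0.48565838  0.0117806   0.11893346]
```

View pics/w1.png

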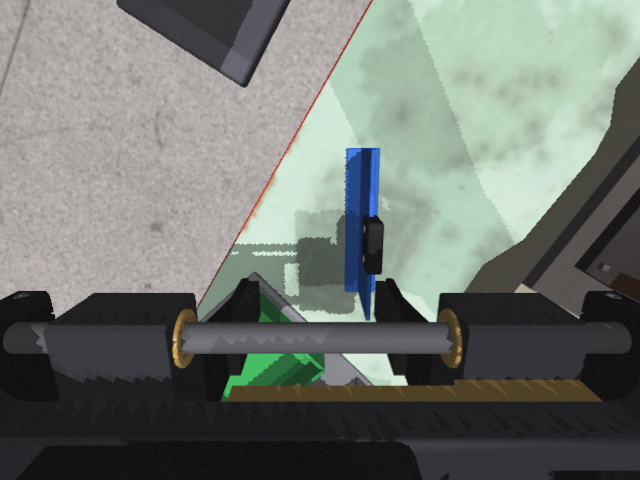

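The wrist view shows the card lengthwise along image columns. Its foot runs from (346,148) to about (346,290), and the grip blob covers columns 363–383 and rows 215–274. The yaw matches the tool's.

```bash
python3 - <<'E'
from h import *
from scipy.spatial.transform import Rotation as Ro
im,c=load('w1'); _,ct=load('top0')
s=monitor.get_state();T=Ro.from_rotvec(s['tool_rot']).as_matrix();p0=s['position']
sub=im[205:285,340:400].astype(int); m=(sub.max(2)<60)
n,l,st,ce=cv2.connectedComponentsWithStats(m.astype(np.uint8))
for i in range(1,n):
    if st[i,4]>60: print(st[i]+[340,205,0,0,0],ce[i]+[340,205])
print(im[245,355:392].tolist()); print(im[210:222,377].max(1),im[268:280,377].max(1))
h=cv2.cvtColor(im,cv2.COLOR_RGB2HSV)
for r in(155,170,200): print(r,np.flatnonzero((abs(h[r,:,0].astype(int)-112)<12)&(h[r,:,1]>130))[[0,-1]])
f=lambda P:(T.T@(P-p0))*100
for q in((346,150),(346,285),(380,150),(380,205)): print('foot z6',q,f(onz(c,q,.006)))
for q in((368.5,216),(383.5,216),(368.5,273),(383.5,273)): print('grip z85',q,f(onz(c,q,.085)))
print('tri grip', tri(c,(376,245),ct,(323.5,291)), 'old',f(np.array([.473,-.2357,.085])))
E
```

```text
[ 361  215   23   60 1147] [371.79686138 244.5440279 ]
[376 278  20   7  93] [385.83870968 281.92473118]
[[31, 54, 101], [32, 54, 102], [28, 51, 99], [32, 51, 95], [26, 44, 79], [17, 36, 70], [23, 36, 63], [16, 21, 33], [17, 17, 18], [21, 20, 16], [24, 22, 25], [16, 16, 17], [25, 21, 25], [33, 32, 35], [41, 38, 41], [45, 43, 43], [44, 41, 46], [42, 41, 45], [43, 42, 45], [45, 42, 45], [45, 43, 46], [47, 44, 48], [44, 44, 46], [45, 44, 45], [43, 43, 45], [44, 41, 44], [44, 43, 42], [37, 36, 38], [134, 150, 136], [154, 172, 157], [154, 172, 156], [152, 171, 155], [153, 169, 155], [153, 169, 153], [155, 170, 154], [155, 169, 153], [155, 167, 152]]
[160 162 159 164 158 124  73  20  25  26  21  25] [ 26  23  25  22  23  24  92 170 169 170 169 173]
155 [347 379]
170 [347 378]
200 [346 377]
foot z6 (346, 150) [ 7.15641146  2.57122205 11.38740285]
foot z6 (346, 285) [-5.89424068  2.92486096 11.38437889]
foot z6 (380, 150) [ 7.16446836  5.60388045 11.38662803]
foot z6 (380, 205) [ 2.20854216  5.87930181 11.38544355]
grip z85 (368.5, 216) [2.85295668 3.6330517  3.48616318]
grip z85 (383.5, 216) [2.85605254 4.6908474  3.48589299]
grip z85 (368.5, 273) [-1.45649153  3.83103937  3.48514384]
grip z85 (383.5, 273) [-1.45294938  4.94294718  3.48485989]
tri grip (array([ 0.47356374, -0.23411018,  0.08054625]), np.float64(0.0023779824761347977)) old [0.40640387 4.12542689 3.48548717]
```

move_arm([
  [0.2, 1, 0.5],
  [0.5, 2.5, 1.5],
  [0.6, 3.6, 2.2],
  [0.65, 4.2, 2.5],
  [0.65, 4.2, 3.5],
  [0.65, 4.2, 5],
  [0.65, 4.2, 6.3],
  [0.65, 4.2, 6.9],
  [0.65, 4.2, 6.9],
  [0.65, 4.2, 6.9],
], roll=[-0.01, -0.02, -0.03, -0.03, -0.03, -0.03, -0.03, -0.03, -0.03, -0.03])

```text
time: 2.6
position: [0.4725, -0.2335, 0.0511]
tool_rot: [1.494, 2.764, -0.0]
ft_force: [0.5, -0.5, 0.7]
grip_width: 0.693
grip_force: 0.0
```

move_arm([
  [0, 0, 0],
  [0, 0, 0],
  [0, 0, 0],
  [0, 0, 0],
  [0, 0, 0],
  [0, 0, 0],
  [0, 0, 0],
  [0, 0, 0],
], roll=[0, 0, 0, 0, 0, 0, 0, 0], gripper=0, squeeze=35)

```text
time: 3.4
position: [0.4725, -0.2332, 0.051]
tool_rot: [-1.493, -2.764, 0.0]
ft_force: [0.7, -0.5, 0.1]
grip_width: 0.058
grip_force: 0.0
```

```bash
python3 - <<'E'
from h import *
im,c=shot('wrist','w2'); s=monitor.get_state(); print(s['grip_width'],s['grip_force'],s['time'])
i2,_=shot('scene','s2'); a=cv2.resize(im[100:400,160:480],(640,600)); b=cv2.resize(i2[200:330,350:420],(160,297))
cv2.imwrite('pics/m2.png',np.hstack([a,cv2.copyMakeBorder(b,0,303,0,0,0)])[:,:,::-1])
E
```

```text
0.03439643152330536 0.0 3.45
```

View pics/m2.png

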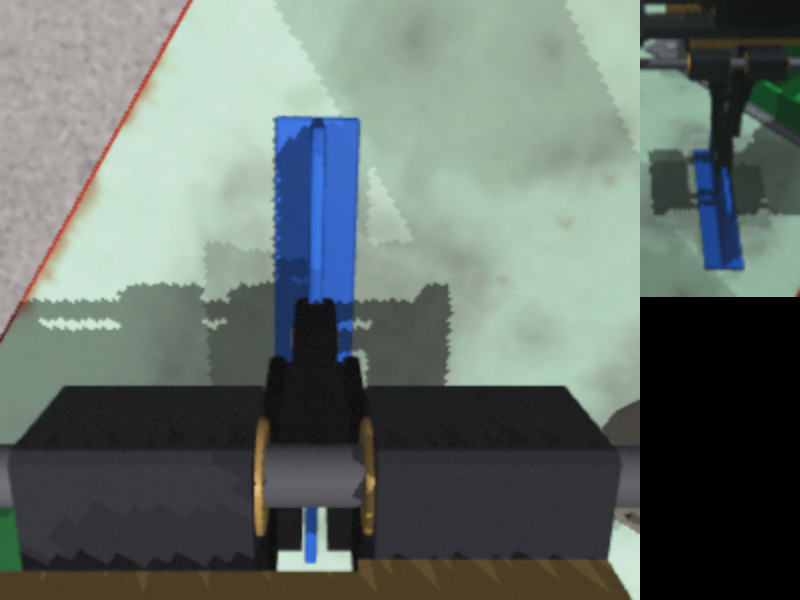

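The wrist view shows the fingers closed around the black grip at crop (316,330), with the card still upright. The width reading looks too small, so I'll wait a little longer and then try a small lift.

move_arm([
  [0, 0, 0],
  [0, 0, 0],
  [0, 0, 0],
  [0, 0, 0],
], roll=[0, 0, 0, 0])

```text
time: 3.9
position: [0.4725, -0.2333, 0.051]
tool_rot: [-1.493, -2.764, 0.0]
ft_force: [-0.5, 0.5, 0.3]
grip_width: 0.009
grip_force: 0.0
```

move_arm([
  [0, 0, -0.5],
  [0, 0, -1],
  [0, 0, -1.5],
  [0, 0, -2],
  [0, 0, -2],
], roll=[0, 0, 0, 0, 0])

```text
time: 4.4
position: [0.4732, -0.2336, 0.0721]
tool_rot: [1.493, 2.762, -0.0]
ft_force: [-0.2, -0.4, -0.0]
grip_width: 0.008
grip_force: 0.0
```

```bash
python3 - <<'E'
from h import *
im,c=shot('wrist','w3'); s=monitor.get_state(); print(s['position'],s['grip_width'],s['grip_force'],s['ft_force'])
i2,_=shot('scene','s3'); a=cv2.resize(im[100:400,160:480],(480,450)); b=cv2.resize(i2[180:330,350:430],(240,450),interpolation=cv2.INTER_CUBIC)
cv2.imwrite('pics/m3.png',np.hstack([a,b])[:,:,::-1])
E
```

```text
[ 0.47291507 -0.23347691  0.07165706] 0.003038892917008191 0.0 [-0.33243319  0.05576974 -0.90825236]
```

View pics/m3.png

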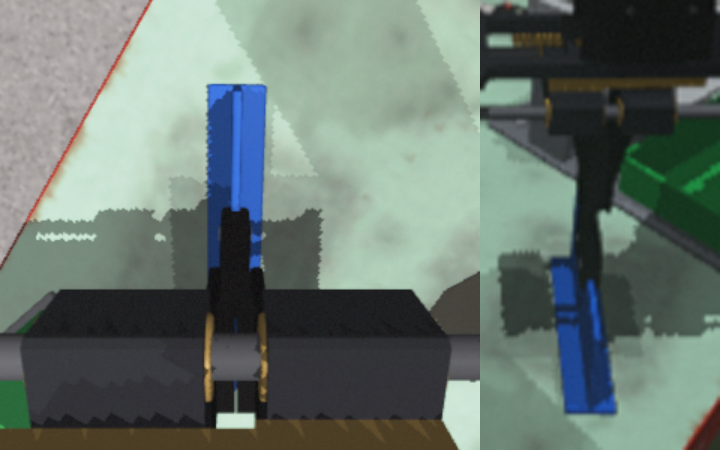

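Judging by this view, the fingers are fully shut and the grip is still visible beyond them at crop (232,240), so the card was not caught. I'll check the offset numerically.

```bash
python3 - <<'E'
from h import *
from scipy.spatial.transform import Rotation as Ro
s=monitor.get_state();T=Ro.from_rotvec(s['tool_rot']).as_matrix();p0=s['position']
im,c=load('w3'); print(c['mtx'][0,0],c['mtx'][:2,2])
for dz in(0,-.019,-.04): print('tool pt',dz,proj(c,p0+T@np.array([0,0,dz])))
f=lambda P:(T.T@(P-p0))*100
for q in((310,239),(310,280)): print(q,'z85',f(onz(c,q,.085)))
for q in((299,157),(337,157)): print(q,'z6',f(onz(c,q,.006)))
print(im[235:300,316].max(1)); print(im[235:300,304].max(1)); print([im[r,295:340].max(1).tolist() for r in(245,262,290)])
E
python3 - <<'E'
import cv2
im=cv2.imread('pics/w3.png'); cv2.imwrite('pics/m4.png',cv2.convertScaleAbs(cv2.resize(im[225:395,260:380],(424,600),interpolation=cv2.INTER_CUBIC),alpha=3))
E
```

```text
339.85409205335657 [316.78233568 242.27458032]
tool pt 0 [316.39031562 270.14837746]
tool pt -0.019 [316.34161569 282.11116339]
tool pt -0.04 [316.27612394 298.19873925]
(310, 239) z85 [ 2.44828199 -0.36631541 -1.37477301]
(310, 280) z85 [-0.09149125 -0.37821702 -1.37363735]
(299, 157) z6 [ 6.66293843 -1.33760604  6.52332687]
(337, 157) z6 [6.66598187 1.5537102  6.52337309]
[222 222 222 214 194 176  19  21  26  28  29  23  28  26  15  23  27  27
  30  24  24  27  26  14  24  24  27  24  26  19  27  26  27  23  25  26
  19  21  23  26  27  21  24  21  17  20  30  26  24  24  24  28  23  22
  28  24  25  22  26  29  24  26  30  22  24]
[99 97 99 98 97 98 98 99 98 97 97 98 99 96 98 96 96 96 97 97 97 96 98 97
 96 96 97 99 98 98 99 97 96 96 98 97 97 98 99 96 97 96 87 33 17 20 20 20
 22 20 21 22 22 18 13 15 16 15 16 18 18 22 22 19 26]
[[88, 87, 86, 86, 93, 99, 99, 98, 98, 97, 97, 98, 60, 27, 16, 19, 27, 21, 27, 24, 27, 29, 23, 26, 25, 24, 24, 21, 24, 23, 27, 133, 187, 201, 199, 200, 199, 201, 186, 148, 151, 163, 164, 162, 153], [89, 88, 87, 85, 93, 98, 97, 98, 99, 99, 97, 64, 27, 25, 22, 24, 26, 25, 22, 28, 26, 24, 27, 21, 23, 25, 20, 26, 21, 25, 21, 37, 87, 98, 98, 98, 97, 96, 92, 79, 81, 82, 83, 81, 83], [83, 84, 70, 36, 16, 17, 25, 14, 20, 15, 18, 24, 25, 25, 27, 25, 24, 26, 28, 17, 28, 24, 27, 22, 17, 25, 24, 23, 26, 21, 25, 26, 22, 18, 24, 17, 20, 17, 10, 22, 18, 42, 76, 86, 85]]
```

View pics/m4.png

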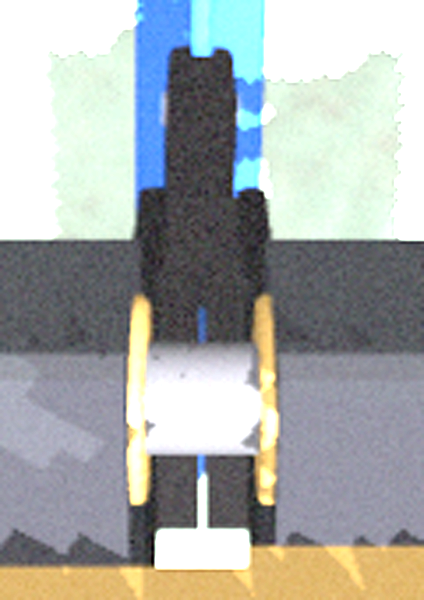

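The enlarged view shows the fingers around the grip at crop (200,130), with little gap between the finger bases. It isn't clear whether the card is held, so I'll lift more and measure whether the blue moves.

move_arm([
  [0, 0, -1],
  [0, 0, -2],
  [0, 0, -3],
  [0, 0, -3],
], roll=[0, 0, 0, 0])

```text
time: 4.9
position: [0.474, -0.2339, 0.1033]
tool_rot: [1.492, 2.761, -0.0]
ft_force: [0.7, -0.5, -0.2]
grip_width: 0.003
grip_force: 0.0
```

```bash
python3 - <<'E'
from h import *
im,c=shot('wrist','w5'); shot('scene','s5'); s=monitor.get_state(); print(s['position'],s['grip_width'],s['grip_force'],s['ft_force'])
for n in('scene0','s2','s3','s5'):
    i,cs=load(n); h=cv2.cvtColor(i,cv2.COLOR_RGB2HSV)[225:330,350:420]
    m=(abs(h[...,0].astype(int)-112)<12)&(h[...,1]>130)&(h[...,2]>60); y,x=np.nonzero(m); print(n,m.sum(),x.min()+350,x.max()+350,y.min()+225,y.max()+225,x.mean()+350,y.mean()+225)
print('tcp in scene',proj(cs,np.array(s['position'])))
for n in('w2','w3','w5'):
    i,_=load(n); h=cv2.cvtColor(i,cv2.COLOR_RGB2HSV)[130:240,270:370]
    m=(abs(h[...,0].astype(int)-112)<12)&(h[...,1]>130); y,x=np.nonzero(m); print(n,x.min()+270,x.max()+270,y.min()+130)
    print([int(v) for v in np.flatnonzero(i[248,280:350].max(1)<45)[[0,-1]]+280], [int(r) for r in range(200,330,6) if i[r,316].max()<45])
E
```

```text
[ 0.47281212 -0.23342     0.10154995] 0.0073006381886952946 0.0 [0.04993551 0.4518975  0.2865779 ]
scene0 774 374 394 243 317 383.39405684754524 292.5891472868217
s2 726 374 394 265 317 383.4449035812672 294.40495867768595
s3 750 374 394 265 317 383.42133333333334 293.9186666666667
s5 761 374 394 244 317 383.3942181340342 293.1668856767411
tcp in scene [387.62359578 249.67964372]
w2 298 339 158Traceback (most recent call last):
  File "<stdin>", line 10, in <module>
IndexError: index 0 is out of bounds for axis 0 with size 0
```

```bash
python3 - <<'E'
from h import *
o=[]
for n in('scene0','s2','s3','s5'):
    i,c=load(n); o.append(cv2.convertScaleAbs(cv2.resize(i[195:285,365:410],(200,400),interpolation=cv2.INTER_CUBIC),alpha=2.0))
a=np.hstack(o); 
w=[cv2.convertScaleAbs(cv2.resize(load(n)[0][210:300,250:383],(266,180),interpolation=cv2.INTER_CUBIC),alpha=2.0) for n in('w2','w3','w5')]
b=np.hstack(w)[:, :800]; b=cv2.copyMakeBorder(b,0,0,0,800-b.shape[1],0); cv2.imwrite('pics/m6.png',np.vstack([a,b])[:,:,::-1])
for z in(.0511,.0717,.1015): print(proj(c,np.array([.473,-.2334,z])), proj(c,np.array([.473,-.2345,.085])))
E
```

```text
[385.53000507 271.32208131] [387.14143044 256.58962506]
[386.32715503 262.65008539] [387.14143044 256.58962506]
[387.52016689 249.67160637] [387.14143044 256.58962506]
```

View pics/m6.png

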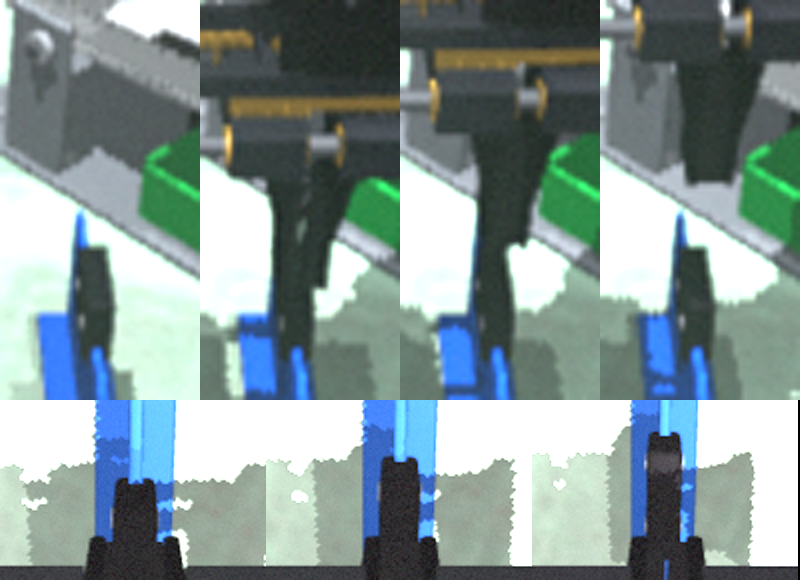

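The panels show two things. The card never moved. In the scene view the shut fingertips sit about 13 px (roughly 29 mm) above where the reported TCP projects: row 237 seen against 250 predicted. In w1 the 60 mm opening also looked too wide for the stated tip depth. So the real tips are about 29 mm higher than reported, and I need a reported z of about 0.023 for a proper grasp.

move_arm([
  [0, 0, 0],
  [0, 0, 0],
  [0, 0, 0],
  [0, 0, 0],
  [0, 0, 0],
  [0, 0, 0],
  [0, 0, 1.5],
  [0, 0, 3],
  [0, 0, 4.5],
  [0, 0, 6],
  [0, 0, 7],
  [0, 0, 7.8],
  [0, 0, 7.8],
], roll=[0, 0, 0, 0, 0, 0, 0, 0, 0, 0, 0, 0, 0], gripper=5)

```text
time: 6.3
position: [0.4716, -0.2328, 0.0217]
tool_rot: [-1.492, -2.762, -0.0]
ft_force: [-0.5, -0.3, 1.2]
grip_width: 0.571
grip_force: 0.0
```

move_arm([
  [0, 0, 0],
  [0, 0, 0],
  [0, 0, 0],
  [0, 0, 0],
  [0, 0, 0],
  [0, 0, 0],
  [0, 0, 0],
  [0, 0, 0],
], roll=[0, 0, 0, 0, 0, 0, 0, 0], gripper=0, squeeze=35)

```text
time: 7.1
position: [0.4727, -0.2334, 0.0233]
tool_rot: [1.493, 2.764, -0.0]
ft_force: [-0.1, -0.2, 2.0]
grip_width: 0.131
grip_force: 35.0
```

The card is gripped (11.4 mm, 35 N). Next I lift, pull back from the press, carry it over the tray mouth and turn it.

move_arm([
  [0, 0, -1],
  [0, -0.3, -2.5],
  [-0.4, -1.5, -4.5],
  [-0.8, -3, -6.5],
  [-1.2, -4.6, -8.2],
  [-1.6, -6.1, -9.7],
  [-3.2, -6.8, -11.5],
  [-4.8, -7.5, -13.2],
  [-6.3, -8, -14.7],
  [-8, -8.2, -14.7],
  [-10, -8.4, -14.6],
  [-12, -8.6, -14.5],
  [-14, -8.8, -14.4],
  [-15.8, -8.9, -14.3],
  [-16.8, -9, -14.2],
  [-17.2, -9, -14.2],
  [-17.2, -9, -14.2],
  [-17.2, -9, -14.2],
], roll=[0, 0, 0, 0.05, 0.12, 0.2, 0.28, 0.36, 0.44, 0.52, 0.6, 0.67, 0.74, 0.8, 0.84, 0.856, 0.856, 0.856])

```text
time: 8.9
position: [0.4915, -0.4259, 0.1657]
tool_rot: [2.505, 1.896, 0.0]
ft_force: [-0.1, -0.3, -0.6]
grip_width: 0.131
grip_force: 35.0
```

```bash
python3 - <<'E'
from h import *
from scipy.spatial.transform import Rotation as Ro
s=monitor.get_state(); print(s['position'],s['tool_rot'],s['grip_width'],s['grip_force'],s['ft_force'])
T=Ro.from_rotvec(s['tool_rot']).as_matrix(); print('tool y angle',np.arctan2(T[1,1],T[0,1]))
cc=[]
for n in('top','scene'):
    im,c=shot(n,n+'7'); h=cv2.cvtColor(im,cv2.COLOR_RGB2HSV); m=np.zeros(h.shape[:2],np.uint8)
    m[150:330,350:500]=((abs(h[...,0].astype(int)-112)<12)&(h[...,1]>130)&(h[...,2]>50))[150:330,350:500]
    y,x=np.nonzero(m); print(n,len(x)); r=cv2.minAreaRect(np.c_[x,y].astype(np.float32)); print(r, cv2.boxPoints(r).tolist())
    for j in(x.argmin(),x.argmax(),y.argmin(),y.argmax()): print(x[j],y[j],end=' ')
    print()
E
```

```text
[ 0.49150656 -0.42586388  0.16568306] [2.50464278e+00 1.89612835e+00 4.02491399e-04] 0.1310948215034707 34.9997179582715 [-0.13371889 -0.322335   -0.56604103]
tool y angle -0.2748064373486507
top 521
((409.90570068359375, 279.6697998046875), (33.22055435180664, 16.19120979309082), 17.744670867919922) [[391.6183166503906, 282.3178405761719], [396.5530090332031, 266.8969421386719], [428.1930847167969, 277.0217590332031], [423.2583923339844, 292.4426574707031]]
392 282 427 277 397 268 419 291 
scene 1351
((424.34710693359375, 168.2197265625), (28.970556259155273, 64.2459945678711), 61.38954162597656) [[389.2101745605469, 170.8853302001953], [445.6114196777344, 140.12098693847656], [459.4840393066406, 165.5541229248047], [403.0827941894531, 196.31846618652344]]
398 186 454 167 440 150 407 192
```

```bash
python3 - <<'E'
from h import *
_,ct=load('top7');_,cs=load('scene7')
e=onz(ct,(394.1,274.6),.148); u=np.array([.2715,.962,0]); print('end',e,'card centre',e-.07*u)
a,b=onz(ct,(391.6,282.3),.148),onz(ct,(396.5,266.9),.148); print('foot w',np.linalg.norm(a-b))
k=np.array([.492,-.427,.1424])
for q in(k,k+.07*u,k-.07*u): print(proj(cs,q),proj(ct,q))
i,_=load('scene7'); cv2.imwrite('pics/m8.png',cv2.resize(i[120:255,350:500],(667,600),interpolation=cv2.INTER_CUBIC)[:,:,::-1])
E
```

```text
end [ 0.50894441 -0.36082461  0.148     ] card centre [ 0.48993941 -0.42816461  0.148     ]
foot w 0.028971090009997914
[425.95857824 178.25548752] [430.32163314 284.98416935]
[401.92980634 191.01723756] [393.09805603 273.38184253]
[448.37383402 166.35068054] [467.65975872 296.62220013]
```

View pics/m8.png

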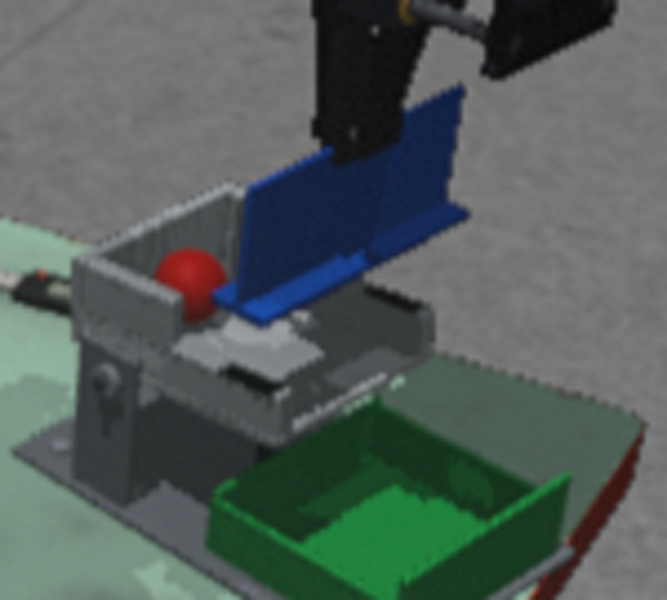

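The card hangs level and squarely over the patches, with its near foot end at crop (240,305) above the near wall patch at (255,380). I'll lower it and press in stages, watching the force.

move_arm([
  [0, 0, 1],
  [0, 0, 2.2],
  [0, 0, 3.2],
  [0, 0, 3.8],
  [0, 0, 4.1],
  [0, 0, 4.4],
  [0, 0, 4.8],
  [0, 0, 5.2],
  [0, 0, 5.2],
], roll=[0, 0, 0, 0, 0, 0, 0, 0, 0])

```text
time: 9.9
position: [0.4901, -0.4264, 0.1133]
tool_rot: [-2.505, -1.893, 0.003]
ft_force: [-4.9, 2.2, 6.2]
grip_width: 0.135
grip_force: 35.0
```

move_arm([
  [0, 0, 0.3],
  [0, 0, 0.5],
  [0, 0, 0.5],
], roll=[0, 0, 0])

```text
time: 10.2
position: [0.4895, -0.4264, 0.1083]
tool_rot: [-2.504, -1.892, 0.004]
ft_force: [-5.7, 2.5, 5.9]
grip_width: 0.136
grip_force: 35.0
```

move_arm([
  [0, -0.1, 0.2],
  [0, -0.1, 0.4],
  [0, -0.1, 0.4],
], roll=[0, 0, 0])

```text
time: 10.5
position: [0.4888, -0.4262, 0.1045]
tool_rot: [-2.505, -1.893, 0.003]
ft_force: [-5.5, 2.3, 6.6]
grip_width: 0.135
grip_force: 35.0
```

```bash
python3 - <<'E'
from h import *
s=monitor.get_state(); print(s['position'],s['ft_force'],s['grip_width'])
im,c=shot('scene','s9'); shot('top','t9'); cv2.imwrite('pics/m9.png',cv2.resize(im[120:255,350:500],(667,600),interpolation=cv2.INTER_CUBIC)[:,:,::-1])
for n in('scene7','s9'):
    i,cc=load(n); d=cv2.cvtColor(i,cv2.COLOR_RGB2HSV); m=((d[...,0]<8)|(d[...,0]>172))&(d[...,1]>150)&(d[...,2]>90); m[:150]=0;m[210:]=0;m[:,:360]=0;m[:,440:]=0
    y,x=np.nonzero(m); print(n,'red',len(x),x.mean(),y.mean())
    g=cv2.cvtColor(i,cv2.COLOR_RGB2HSV)[205:262,395:480]; q=(g[...,1]<60)&(g[...,2]>60); y,x=np.nonzero(q); print('grey px in pan',len(x), list(zip((x+395).tolist(),(y+205).tolist()))[:60])
E
```

```text
[ 0.48884574 -0.42622546  0.10449748] [-5.54105237  2.34555027  6.60872163] 0.13482626460364835
scene7 red 126 392.41269841269843 181.3968253968254
grey px in pan 1666 [(395, 205), (396, 205), (397, 205), (398, 205), (399, 205), (400, 205), (410, 205), (411, 205), (412, 205), (413, 205), (414, 205), (416, 205), (417, 205), (418, 205), (419, 205), (420, 205), (421, 205), (422, 205), (423, 205), (424, 205), (425, 205), (426, 205), (427, 205), (428, 205), (429, 205), (430, 205), (431, 205), (432, 205), (433, 205), (434, 205), (435, 205), (436, 205), (437, 205), (438, 205), (439, 205), (440, 205), (441, 205), (442, 205), (443, 205), (444, 205), (445, 205), (446, 205), (447, 205), (448, 205), (449, 205), (450, 205), (451, 205), (452, 205), (453, 205), (454, 205), (455, 205), (456, 205), (457, 205), (458, 205), (459, 205), (460, 205), (461, 205), (462, 205), (463, 205), (464, 205)]
s9 red 0 nan nan
grey px in pan 1768 [(395, 205), (396, 205), (397, 205), (398, 205), (399, 205), (400, 205), (401, 205), (438, 205), (439, 205), (444, 205), (445, 205), (446, 205), (447, 205), (448, 205), (449, 205), (450, 205), (451, 205), (452, 205), (453, 205), (454, 205), (455, 205), (456, 205), (457, 205), (458, 205), (459, 205), (460, 205), (461, 205), (462, 205), (463, 205), (464, 205), (465, 205), (466, 205), (467, 205), (468, 205), (469, 205), (470, 205), (471, 205), (472, 205), (473, 205), (474, 205), (475, 205), (476, 205), (477, 205), (478, 205), (479, 205), (395, 206), (396, 206), (397, 206), (398, 206), (399, 206), (400, 206), (401, 206), (434, 206), (435, 206), (441, 206), (445, 206), (446, 206), (447, 206), (448, 206), (449, 206)]<stdin>:6: RuntimeWarning: Mean of empty slice.
  ret = ret.dtype.type(ret / rcount)
```

move_arm([
  [0, 0, 0.2],
  [0, 0, 0.3],
  [0, 0, 0.3],
  [0, 0, 0.3],
  [0, 0, 0.3],
  [0, 0, 0.3],
  [0, 0, 0.3],
  [0, 0, 0.3],
  [0, 0, 0.3],
  [0, 0, 0.3],
], roll=[0, 0, 0, 0, 0, 0, 0, 0, 0, 0])

```text
time: 11.6
position: [0.4889, -0.4263, 0.1037]
tool_rot: [-2.506, -1.893, 0.003]
ft_force: [-6.8, 4.6, 14.4]
grip_width: 0.132
grip_force: 35.0
```

```bash
cat > pan.py <<'E'
from h import *
import sys
k=sys.argv[1]
s=monitor.get_state(); print(s['time'],s['position'],s['ft_force'],s['grip_width'])
for n in('top','scene'):
    im,c=shot(n,n+k); ref,_=load(n+'0')
    d=cv2.cvtColor(im,cv2.COLOR_RGB2HSV); r=cv2.cvtColor(ref,cv2.COLOR_RGB2HSV)
    G=lambda h:(abs(h[...,0].astype(int)-65)<15)&(h[...,1]>150)
    m=np.zeros(d.shape[:2],bool); m[(slice(275,345),slice(370,450)) if n=='top' else (slice(205,275),slice(390,485))]=1
    q=(G(r)&~G(d)&m).astype(np.uint8); N,l,st,ce=cv2.connectedComponentsWithStats(q)
    for i in range(1,N):
        if st[i,4]>=6: print(n,st[i],ce[i].round(1),im[l==i].mean(0).round(),onz(c,ce[i],.018).round(3))
    red=((d[...,0]<8)|(d[...,0]>172))&(d[...,1]>150)&(d[...,2]>60); red[:150]=0;red[262 if n=='top' else 215:]=0;red[:,:360]=0;red[:,480:]=0
    y,x=np.nonzero(red); print(n,'red',len(x),x.mean() if len(x) else '',y.mean() if len(x) else '')
E
python3 pan.py 10
```

```text
11.6 [ 0.48894541 -0.42634204  0.10365662] [-6.79470285  4.60223377 14.4315991 ] 0.13174905658739197
top [389 275   5  10  16] [390.9 279.8] [ 49. 100. 159.] [ 0.496 -0.37   0.018]
top [394 275   3   7   7] [394.7 278. ] [ 45.  91. 161.] [ 0.5   -0.378  0.018]
top [393 283   6   6  10] [394.5 286.4] [ 82. 128. 125.] [ 0.483 -0.378  0.018]
top [ 402  293   40   49 1061] [422.9 315.6] [51. 57. 50.] [ 0.426 -0.436  0.018]
top [434 303  12  36  59] [439.5 321.8] [67. 70. 49.] [ 0.415 -0.47   0.018]
top [388 317   9   9  60] [392.  320.7] [109. 129. 119.] [ 0.415 -0.374  0.018]
top red 4 475.5 181.5
scene [445 220  24  16 123] [455.3 228. ] [22. 52. 30.] [ 0.429 -0.472  0.018]
scene [400 228   4   3   7] [401.3 228.9] [28. 57. 37.] [ 0.524 -0.408  0.018]
scene [412 233  11   8  35] [417.4 237.1] [23. 54. 32.] [ 0.483 -0.4    0.018]
scene red 0
```

The stop is reached (14 N), and one steel ball shows in the pan at top-view pixel (392,321). I'll hold a little longer, then check with the wrist camera too.

move_arm([
  [0, 0, 0],
  [0, 0, 0],
  [0, 0, 0],
  [0, 0, 0],
  [0, 0, 0],
  [0, 0, 0],
  [0, 0, 0],
  [0, 0, 0],
  [0, 0, 0],
  [0, 0, 0],
  [0, 0, 0],
  [0, 0, 0],
  [0, 0, 0],
  [0, 0, 0],
  [0, 0, 0],
], roll=[0, 0, 0, 0, 0, 0, 0, 0, 0, 0, 0, 0, 0, 0, 0])

```text
time: 13.2
position: [0.489, -0.4264, 0.1037]
tool_rot: [-2.506, -1.893, 0.003]
ft_force: [-7.2, 4.3, 13.1]
grip_width: 0.135
grip_force: 35.0
```

```bash
python3 pan.py 11; python3 - <<'E'
from h import *
im,c=shot('wrist','w11'); d=cv2.cvtColor(im,cv2.COLOR_RGB2HSV)
red=((d[...,0]<8)|(d[...,0]>172))&(d[...,1]>150)&(d[...,2]>60)
N,l,st,ce=cv2.connectedComponentsWithStats(red.astype(np.uint8))
for i in range(1,N):
    if st[i,4]>40: print('red',st[i],ce[i],onz(c,ce[i],.085))
g=((abs(d[...,0].astype(int)-65)<15)&(d[...,1]>150)).astype(np.uint8); print('green',g.sum())
hull=cv2.morphologyEx(g,cv2.MORPH_CLOSE,np.ones((35,35)))
N,l,st,ce=cv2.connectedComponentsWithStats((hull&~g&1))
for i in range(1,N):
    if st[i,4]>30: print('hole',st[i],ce[i],im[l==i].mean(0),onz(c,ce[i],.018))
E
```

```text
13.2 [ 0.48895602 -0.4263842   0.10366916] [-7.24623843  4.27310582 13.06481321] 0.13461961716474857
top [389 275   5  10  16] [390.9 279.8] [ 48. 100. 159.] [ 0.496 -0.37   0.018]
top [394 275   3   7   7] [394.7 278. ] [ 45.  91. 161.] [ 0.5   -0.378  0.018]
top [393 283   6   6  10] [394.5 286.4] [ 83. 129. 125.] [ 0.483 -0.378  0.018]
top [ 402  293   40   49 1062] [422.9 315.6] [51. 57. 50.] [ 0.426 -0.436  0.018]
top [434 303  12  36  59] [439.5 321.8] [67. 70. 49.] [ 0.415 -0.47   0.018]
top [388 317   9   9  61] [392.  320.6] [108. 128. 118.] [ 0.415 -0.374  0.018]
top red 4 475.5 181.5
scene [451 221   5   4   8] [452.8 223. ] [22. 51. 30.] [ 0.441 -0.486  0.018]
scene [446 222  23  14 103] [456.9 229.2] [22. 52. 30.] [ 0.425 -0.469  0.018]
scene [400 228   4   3   7] [401.4 228.7] [28. 56. 37.] [ 0.524 -0.408  0.018]
scene [412 233  11   8  27] [417.1 237. ] [23. 54. 33.] [ 0.484 -0.4    0.018]
scene red 0  
red [119  45  21  51  56] [128.98214286  69.64285714] [ 0.41514153 -0.2822787   0.085     ]
red [ 339  234   51   51 2037] [363.72508591 259.12862052] [ 0.51966084 -0.43364747  0.085     ]
green 8217
hole [221 165  72   6 129] [264.25581395 167.98449612] [ 77.41085271 183.35658915 105.11627907] [ 0.46217712 -0.35937802  0.018     ]
hole [ 189  168  105  133 4176] [227.60464559 232.93797893] [52.43678161 94.82854406 63.67576628] [ 0.41395041 -0.40339008  0.018     ]
```

```bash
python3 - <<'E'
from h import *
im,c=load('w11'); d=cv2.cvtColor(im,cv2.COLOR_RGB2HSV)
q=(d[...,1]<70)&(d[...,2]>70); q[:150]=0;q[320:]=0
N,l,st,ce=cv2.connectedComponentsWithStats(q.astype(np.uint8))
for i in range(1,N):
    if 25<st[i,4]<3000: print(st[i],ce[i].round(),im[l==i].mean(0).round(),onz(c,ce[i],.018).round(3),onz(c,ce[i],.075).round(3))
for r in (0.415,-.374),(.40,-.42): print(proj(c,np.array([*r,.018])))
E
```

```text
[289 177   4  16  62] [291. 184.] [170. 177. 174.] [ 0.479 -0.378  0.018] [ 0.485 -0.373  0.075]
[207 192  20  19 294] [216. 201.] [152. 154. 157.] [ 0.414 -0.375  0.018] [ 0.434 -0.37   0.075]
[213 261  19  17 252] [222. 269.] [100. 101. 103.] [ 0.398 -0.434  0.018] [ 0.42  -0.417  0.075]
[509 288   8   5  30] [512. 290.] [77. 74. 72.] [ 0.646 -0.525  0.018] [ 0.619 -0.49   0.075]
[216.82541495 200.38166626]
[219.26898924 254.43391329]
```

Two ball-sized grey blobs lie in the pan, at (0.414,−0.375) and (0.398,−0.434). The red ball is at (0.52,−0.434), behind the card. Now I raise the card slowly.

move_arm([
  [0, 0, -0.3],
  [0, 0, -0.55],
  [0, 0, -0.8],
  [0, 0, -1.05],
  [0, 0, -1.3],
  [0, 0, -1.55],
  [0, 0, -1.8],
  [0, 0, -2.05],
  [0, 0, -2.3],
  [0, 0, -2.6],
  [0, 0, -3],
  [0, 0, -3.6],
  [0, 0, -4.4],
  [0, 0, -5.3],
  [0, 0, -6.2],
  [0, 0, -6.6],
  [0, 0, -6.6],
  [0, 0, -6.6],
], roll=[0, 0, 0, 0, 0, 0, 0, 0, 0, 0, 0, 0, 0, 0, 0, 0, 0, 0])

```text
time: 15.15
position: [0.4905, -0.4261, 0.167]
tool_rot: [-2.506, -1.895, 0.0]
ft_force: [-0.2, -0.1, -1.2]
grip_width: 0.134
grip_force: 35.0
```

```bash
python3 - <<'E'
from h import *
s=monitor.get_state(); print(s['position'],s['tool_rot'],s['ft_force'],s['grip_width'],s['grip_force'])
im,c=shot('wrist','w12'); d=cv2.cvtColor(im,cv2.COLOR_RGB2HSV)
red=((d[...,0]<8)|(d[...,0]>172))&(d[...,1]>150)&(d[...,2]>60)
N,l,st,ce=cv2.connectedComponentsWithStats(red.astype(np.uint8))
for i in range(1,N):
    if st[i,4]>40: print('red',st[i],ce[i],onz(c,ce[i],.097))
b=(abs(d[...,0].astype(int)-112)<12)&(d[...,1]>130)&(d[...,2]>50); y,x=np.nonzero(b[:250,250:400]); print('blue',x.min()+250,x.max()+250,y.min())
E
```

```text
[ 0.4904802  -0.42610994  0.1669943 ] [-2.50586328e+00 -1.89468321e+00  1.57290725e-04] [-0.19217346 -0.05641645 -1.23883419] 0.13359460884638238 34.99957381747663
red [ 397  219   44   41 1423] [418.70555165 238.87350668] [ 0.57138882 -0.4479055   0.097     ]
blue 294 340 161
```

The red ball is back at the closed end (0.571,−0.448), where it started. Next I carry the card back to open bench.

move_arm([
  [1, -1, 0],
  [2.8, -2.8, 0],
  [4.8, -4.8, 0],
  [6.5, -6.4, 0],
  [8, -7.4, 0.5],
  [9.5, -8.2, 2],
  [11, -9, 3.5],
  [12.4, -9.7, 4.7],
  [13.8, -9.5, 6],
  [15.2, -8.9, 7.5],
  [16.2, -8.4, 9],
  [16.5, -8.3, 10.5],
  [16.5, -8.3, 11.8],
  [16.5, -8.3, 12.8],
  [16.5, -8.3, 13.5],
  [16.5, -8.3, 13.9],
  [16.5, -8.3, 14],
  [16.5, -8.3, 14],
], roll=[-0.05, -0.13, -0.21, -0.29, -0.37, -0.45, -0.53, -0.61, -0.68, -0.75, -0.81, -0.85, -0.856, -0.856, -0.856, -0.856, -0.856, -0.856])

```text
time: 17.0
position: [0.4558, -0.2451, 0.0273]
tool_rot: [1.494, 2.763, -0.0]
ft_force: [-0.4, -0.2, -0.3]
grip_width: 0.137
grip_force: 35.0
```

move_arm([
  [0, 0, 0.15],
  [0, 0, 0.3],
  [0, 0, 0.4],
  [0, 0, 0.4],
  [0, 0, 0.4],
], roll=[0, 0, 0, 0, 0])

```text
time: 17.5
position: [0.4558, -0.2449, 0.0232]
tool_rot: [1.493, 2.764, -0.0]
ft_force: [0.0, -0.3, 0.6]
grip_width: 0.138
grip_force: 35.0
```

move_arm([
  [0, 0, 0.05],
  [0, 0, 0.1],
  [0, 0, 0.1],
], roll=[0, 0, 0])

```text
time: 17.8
position: [0.4558, -0.2449, 0.0232]
tool_rot: [1.493, 2.764, -0.001]
ft_force: [-3.2, 1.1, 7.0]
grip_width: 0.134
grip_force: 35.0
```

move_arm([
  [0, 0, 0],
  [0, 0, 0],
  [0, 0, 0],
  [0, 0, 0],
  [0, 0, 0],
  [0, 0, 0],
  [0, 0, -1],
  [0, 0, -2.5],
  [0, 0, -4.5],
  [0, -1, -6.5],
  [0, -3, -8.5],
  [0, -5.5, -10.5],
  [0, -7, -11],
  [0, -7, -11],
], roll=[0, 0, 0, 0, 0, 0, 0, 0, 0, 0, 0, 0, 0, 0], gripper=5)

```text
time: 19.2
position: [0.3965, -0.2856, 0.1347]
tool_rot: [1.497, 2.758, -0.003]
ft_force: [0.7, -0.7, -0.3]
grip_width: 0.571
grip_force: 0.0
```

```bash
python3 pan.py 20; python3 - <<'E'
from h import *
im,c=shot('wrist','w20'); d=cv2.cvtColor(im,cv2.COLOR_RGB2HSV)
b=((abs(d[...,0].astype(int)-112)<12)&(d[...,1]>130)&(d[...,2]>50)).astype(np.uint8); N,l,st,ce=cv2.connectedComponentsWithStats(b); i=1+st[1:,4].argmax(); r=cv2.minAreaRect(np.argwhere(l==i)[:,::-1].astype(np.float32)); print('wrist blue',st[i],r)
it,ct=load('top20'); d=cv2.cvtColor(it,cv2.COLOR_RGB2HSV); b=((abs(d[...,0].astype(int)-112)<12)&(d[...,1]>130)&(d[...,2]>50)); b[:250]=0;b[345:]=0;b[:,:280]=0;b[:,400:]=0
y,x=np.nonzero(b);r=cv2.minAreaRect(np.c_[x,y].astype(np.float32));print('top blue',len(x),r,onz(ct,r[0],.006))
i,cs=load('scene20'); d=cv2.cvtColor(i,cv2.COLOR_RGB2HSV); b=((abs(d[...,0].astype(int)-112)<12)&(d[...,1]>130)&(d[...,2]>50)); b[:225]=0;b[345:]=0;b[:,:345]=0;b[:,420:]=0
y,x=np.nonzero(b);print('scene blue',len(x),x.min(),x.max(),y.min(),y.max())
from numpy import array as A
u=A([-.549,.836,0]);k=A([.4558,-.2449,0])
print([proj(cs,k+w).round(1).tolist() for w in(.07*u+[0,0,.063],-.07*u+[0,0,.063],.07*u+[0,0,.003],-.07*u,A([0,0,.085]))])
E
```

```text
19.2 [ 0.39648106 -0.28558531  0.13465776] [ 0.70517867 -0.71016816 -0.34096255] 0.5712440592804298
top [382 313  51  24 319] [407.6 325.7] [55. 88. 64.] [ 0.406 -0.406  0.018]
top [399 329   6   2   6] [401.5 329.7] [37. 85. 49.] [ 0.397 -0.394  0.018]
top [416 334  14   6  17] [422.4 336.4] [39. 90. 51.] [ 0.385 -0.436  0.018]
top [431 339   5   2   6] [432.8 339.7] [40. 92. 53.] [ 0.379 -0.457  0.018]
top red 251 438.7051792828685 241.3585657370518
scene [423 251  18  17 127] [431.8 258.6] [24. 55. 32.] [ 0.43  -0.351  0.018]
scene red 123 392.1056910569106 182.4471544715447
wrist blue [ 369  154   40  149 3730] ((388.1146545410156, 227.32183837890625), (33.58510208129883, 148.21592712402344), 3.012787342071533)
top blue 403 ((328.5639953613281, 297.9903259277344), (14.27836799621582, 71.34083557128906), 58.20108413696289) [ 0.45576745 -0.24599038  0.006     ]
scene blue 824 384 406 242 317
[[402.5, 293.2], [393.1, 242.3], [399.5, 318.0], [390.6, 267.3], [398.6, 256.8]]
```

```bash
python3 - <<'E'
from h import *
it,ct=load('top20'); d=cv2.cvtColor(it,cv2.COLOR_RGB2HSV); q=(d[...,1]<80)&(d[...,2]>80); q[:298]=0;q[345:]=0;q[:,:380]=0;q[:,445:]=0
N,l,st,ce=cv2.connectedComponentsWithStats(q.astype(np.uint8))
for i in range(1,N):
    if st[i,4]>15: print(st[i],ce[i].round(),onz(ct,ce[i],.018).round(3))
a=load('scene0')[0][155:218,365:450].astype(int);b=load('scene20')[0][155:218,365:450].astype(int);print('tray diff',abs(a-b).mean(),(abs(a-b).max(2)>40).sum())
b=load('scene7')[0][185:218,395:412].astype(int)
E
```

```text
[433 298  12   5  31] [440. 299.] [ 0.46  -0.47   0.018]
[380 312  65  33 796] [409. 337.] [ 0.384 -0.41   0.018]
[389 317   7   8  44] [392. 321.] [ 0.415 -0.375  0.018]
[419 328   7   4  20] [422. 330.] [ 0.399 -0.435  0.018]
tray diff 31.36651104886399 1822
```

```bash
python3 - <<'E'
from h import *
for n in('top0','top20'):
    i,c=load(n); g=i.max(2)
    for y0,y1,x0,x1 in((268,286,394,410),(283,303,444,462)):
        y,x=np.nonzero(g[y0:y1,x0:x1]<50); print(n,len(x),(x.mean()+x0).round(1),(y.mean()+y0).round(1))
for n in('scene0','scene20'):
    i,c=load(n); y,x=np.nonzero(i.max(2)[180:192,430:447]<60); print(n,len(x),x.mean()+430,y.mean()+180)
E
```

```text
top0 0 nan nan
top0 0 nan nan
top20 0 nan nan
top20 0 nan nan
scene0 36 438.1666666666667 187.30555555555554
scene20 139 435.8273381294964 185.57553956834533<stdin>:5: RuntimeWarning: Mean of empty slice.
  ret = ret.dtype.type(ret / rcount)
```

move_arm([
  [0, 0, -3],
  [0, 0, -7],
  [0, 0, -11],
  [0, 0, -15],
  [0, 0, -18],
  [0, 0, -20],
  [0, 0, -20],
  [0, 0, -20],
], roll=[0, 0, 0, 0, 0, 0, 0, 0])

```text
time: 20.15
position: [0.3977, -0.2823, 0.3312]
tool_rot: [-1.491, -2.764, -0.001]
ft_force: [0.3, -0.9, -0.5]
grip_width: 0.574
grip_force: 0.0
```

```bash
python3 - <<'E'
from h import *
print(monitor.get_state()['position']); shot('scene','scene21'); shot('top','top21')
for n,b in(('scene',(150,220,365,450)),('top',(220,290,395,475))):
    a=load(n+'0')[0][b[0]:b[1],b[2]:b[3]].astype(int);e=load(n+'21')[0][b[0]:b[1],b[2]:b[3]].astype(int); D=abs(a-e).max(2)>50; y,x=np.nonzero(D); print(n,D.sum(),D.size, x.mean()+b[2],y.mean()+b[0])
    A=cv2.cvtColor(a.astype(np.uint8),6 if 0 else cv2.COLOR_RGB2GRAY).astype(np.float32);E=cv2.cvtColor(e.astype(np.uint8),cv2.COLOR_RGB2GRAY).astype(np.float32); print('shift',cv2.phaseCorrelate(A,E))
for n in('scene0','scene21'):
    i,c=load(n)
    for r in((180,192,430,447),(199,212,398,415)): y,x=np.nonzero(i.max(2)[r[0]:r[1],r[2]:r[3]]<60); print(n,len(x),x.mean()+r[2],y.mean()+r[0])
E
```

```text
[ 0.39772747 -0.28231073  0.33119994]
scene 3 5950 400.6666666666667 182.66666666666666
shift ((-0.03617024109952638, -0.02638581916953342), 0.9653148683500878)
top 51 5600 439.6078431372549 239.49019607843138
shift ((0.029569939668050438, 0.03220284261043105), 0.9375383775267336)
scene0 36 438.1666666666667 187.30555555555554
scene0 39 405.38461538461536 205.23076923076923
scene21 36 438.1666666666667 187.30555555555554
scene21 35 405.34285714285716 205.22857142857143
```

The tray image matches its starting state, so it has swung fully back up. I'll hand the job in.

```bash
python3 -c "
from h import *
print(workorder.close_job())"
```

```text
the job is handed in; nothing more can be done
None
```

The job is handed in at about 20 s on the clock (no verdict was returned): by my camera checks, both steel balls are in the green pan, the red ball is back at the tray's closed end, the tray has swung up, and the blue card stands upright on the bench clear of the sorter.

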